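# Park the pipette on its bench rest

### The arm

A 7-joint arm with a two-finger parallel gripper is mounted at the origin on a cart in front of the work surface, level with it; the furniture and walls round the work are solid. World frame = base frame: x ahead of the robot, y to its left, z up, the work surface at z = 0. Lengths are in mm, angles in rad, forces in N, time in s.
With the tool pointing down it reaches from about 425 to 875 mm from the base axis. Payload 8.4 kg.
Tool frame: the origin (TCP) lies at the centre of the arm's flange, where the gripper is bolted on; the fingertips stand 173 mm ahead of it and the grasp point (between the pads) lies 155 mm ahead of it; x points along the fingers, z is the direction in which the jaws open and shut, and the axes are right-handed (so a half turn about x gives the same grasp; the last joint's range is limited). The gripper opens to 85 mm and grips with 20 to 120 N. Pads are 22 mm wide; open, the fingers measure 114 mm over their backs; the gripper's body (76 mm by 85 mm) begins 54 mm behind the grasp point. The pads swing forward as they close: fully open they stand 13 mm farther back than shut.
Start: joints at [-1.225, 0.333, 0.04, 1.465, -0.013, 1.343, -0.059], TCP at [279.681, 586.73, 404.708] pointing down, gripper open.
Joint ranges: [-2.58, 2.58], [-0.38, 2.09], [-1.3, 1.39], [0.25, 2.4], [-1.5, 4.64], [0.08, 2.09], [-2.65, 2.65]. Speed limits (rad/s): [2.22, 2.22, 2.79, 2.79, 3.14, 3.14, 3.14].

### API

Orientations are given as a unit quaternion [w, x, y, z].
In Python, from rig import bot gives the robot as it stands.
- The arm moves only by the shell command python3 -m crank 'ROWS' [FORCE]. ROWS is JSON, a list of rows, each an object of numbers: "x", "y", "z": the shift along the tool's x, y, z as a fraction of full scale; "rx", "ry", "rz": the turn, a rotation vector about the tool's x, y, z as a fraction of full scale; "jaw": the opening, from 0 (shut) to 1 (fully open). A call has exactly 10 rows; each row shifts and turns the pose as measured when the row begins, along the tool's axes as they then stand; what a row does not reach is not made up. Full scale, the value 1, is 25 mm for a shift and 4 degrees for a turn. A row lasts 1/10 s, in which the tool goes at most 50 mm and 8.59 degrees, less where a joint would pass 70% of its speed; a pose out of reach is approached as far as the arm can. A call with a number of a shift or a turn outside -1 to 1 is refused whole. A call with a gripper value outside its range is refused whole. The fingers move at their own pace and stop on an object; FORCE is the grip in N (left out, the last holds). Time passes only in rows, so rows that do not move let the fingers close, or fill a call up. It gives the time, the measured TCP pose, the force and the opening at its end, in the units of the state.
- bot.sense(): the state, without advancing time (a new reading comes with each control period).
- bot.grab_frame(name): name is "scene" or "top" or "wrist"; returns the picture (480x640x3 uint8, red, green, blue); there is no depth.
- bot.get_calibration(name): a dict with "intrinsics" (3x3 intrinsics, pixels), "k1" (the pictures are not rectified: a ray, as slopes to the right and down, at radius r is drawn at 1 + k1 r^2 times it, then the intrinsics apply), "pose" (4x4, takes a point from camera to world coordinates); the wrist camera has in their place "T_tool_cam" (4x4, takes a point from camera to tool coordinates, whose origin is the TCP and whose axes are the tool frame's). Camera axes: x right, y up, looking along -z (the intrinsics and any distortion apply to the point x, -y, -z); pixel columns grow to the right and rows downward; lengths in mm; the calibration is good to about 2 mm. A picture is of the moment at which its call begins: read the wrist's pose just before it. get_calibration takes no time and is no camera call.
- bot.sign_off(): hands the job in, once; it reports no verdict.
The state is a dict: "time_s": time; "qpos": joint angles; "joint_vel": joint speeds; "tau": joint torques, N m; "tcp_pos": TCP position; "orientation": TCP orientation; "force": force on the tool from outside, world axes, zero at the start; "wrist_torque": the same for the moment, N m; "opening": finger opening in mm.
Only numpy, scipy, OpenCV 4.12 (cv2) and the standard library are available. Lean on these libraries where they do the work, as an engineer would, in place of code of your own. Each camera call takes 0.05 s, during which the arm holds its last target. There are 200 camera calls.

### The job

The pipette has been left lying on the bench. Pick it up and lay it level across its raised two-bracket rest, with the middle part of its thick handle in the wide notch and the middle part of its thin shaft in the narrow notch. Lower it gently into the notches without dropping it, and let go.

Things in the scene. Friction and masses are not known exactly. Their poses are not given: they have to be found in the camera images.
- pipette_grip (a point): Point to hold the pipette by: on the handle's axis, half-way up, 13 mm over the underside. Loose, 230 mm long, pale, 85 g. x across, y along it to the plunger end, z up. From here: box handle 26.5 mm wide, 26 high, y -24 to +76; finger hook out to x +22 at y +60 to +72; plunger ends y +101; thin shaft y -24 (15 mm thick) to -129 (5 mm); centre of mass y +18.
- pipette_tip (a point): Thin end of the pipette's shaft, on its axis: 129 mm from pipette_grip along its -y, 13 mm above the level of the underside (as it lies, the tip does not touch the bench). Same axes as pipette_grip.
- rest_seat (a point): Where pipette_grip belongs on the rest, same axes: 83 mm above the bench, midway across the notches, between the brackets. Wide notch at y +40 mm from here, its floor 13 mm below this point; narrow notch at y -70 mm, its floor 6.5 mm below. Notch sides rise 15 mm above their floors. Under this point is only the base plate, its top 7 mm above the bench.
- rest: Pipette rest, fixed: grey base plate 74 x 150 mm with two upright metal brackets 8 mm thick, at y +55 mm (74 mm wide, notch floor 70 mm up; notch 50 mm wide) and y -55 mm (54 mm wide, notch floor 76.5 mm up; notch 30 mm wide). Origin: centre of the underside, on the bench; y points from the narrow to the wide bracket, z up.

How it is judged:
By the outcome, as a careful person would: the job done as asked, in the order asked, and still so for the second after the job is handed in, with the robot touching nothing.
It also fails if it takes over 35 s, if anything falls off the work surface, if the arm or the gripper's body presses on something with over 40 N, if the wrist force passes 120 N, or if a joint passes its speed limit or range.

## Working session

There is one attempt and no reset: what is moved stays moved. The work goes in short steps, Python scripts to look and compute and a shell command to move; the robot and the scene stay as the last step left them, time stands still between calls to the robot, and variables do not carry over. Pictures are saved under pics/ and viewed, about 8 in all and at most 12, crops included, and the job is handed in when it is done.

```bash
mkdir -p pics
cat > h.py <<'E'
import numpy as np,cv2
from rig import bot
from scipy.spatial.transform import Rotation as R
def q2m(q): return R.from_quat([q[1],q[2],q[3],q[0]]).as_matrix()
def save(n,f):
    im=bot.grab_frame(n); cv2.imwrite('pics/'+f,im[:,:,::-1]); return im
def campose(n,s=None):
    c=bot.get_calibration(n)
    if 'pose' in c: return c,np.array(c['pose'])
    T=np.eye(4);T[:3,:3]=q2m(s['orientation']);T[:3,3]=s['tcp_pos']
    return c,T@np.array(c['T_tool_cam'])
def pix2(n,uv,z,s=None):
    """pixel -> world point at height z"""
    c,P=campose(n,s);K=np.array(c['intrinsics']);k=c['k1']
    d=np.linalg.solve(K,[uv[0],uv[1],1])[:2];u=d.copy()
    for _ in range(30): u=d/(1+k*(u@u))
    r=P[:3,:3]@np.array([u[0],-u[1],-1]);o=P[:3,3]
    return o+r*(z-o[2])/r[2]
def proj(n,p,s=None):
    c,P=campose(n,s);q=P[:3,:3].T@(np.array(p)-P[:3,3]);u=np.array([q[0],-q[1]])/-q[2]
    u=u*(1+c['k1']*(u@u));return (np.array(c['intrinsics'])@[*u,1])[:2]
E
python3 - <<'E'
from h import *
s=bot.sense();print(s);print(q2m(s['orientation']).round(3))
a=save('top','top1.png');b=save('scene','sc1.png')
for n in('top','scene','wrist'):print(n,bot.get_calibration(n))
E
```

```text
{'time_s': 0.0, 'qpos': array([-1.22519343,  0.33392092,  0.03985101,  1.4662709 , -0.01337658,
        1.34329701, -0.05852232]), 'joint_vel': array([-5.71188345e-04,  8.51927444e-04, -3.28471917e-04,  3.59867517e-04,
        2.58755613e-04,  4.32878254e-06, -2.46597132e-04]), 'tau': array([ 1.89271914e-04, -6.58567786e+01,  1.36567041e+00, -4.05549502e+01,
        1.67586026e-02,  1.26520541e-02,  1.63304156e-05]), 'tcp_pos': array([279.60818679, 586.59505317, 403.81443089]), 'orientation': array([ 0.59751152, -0.37773967,  0.598436  ,  0.37705049]), 'force': array([-0.16953525, -0.08464722,  1.35558561]), 'wrist_torque': array([-0.00746259, -0.01393235, -0.01218606]), 'opening': 85.38247674169274}
[[-0.001 -0.903  0.43 ]
 [-0.002  0.43   0.903]
 [-1.    -0.    -0.002]]
top {'intrinsics': array([[587.91169627,   0.        , 321.86182172],
       [  0.        , 587.91169627, 241.10280041],
       [  0.        ,   0.        ,   1.        ]]), 'k1': -0.17751393810315333, 'pose': array([[ 8.60368938e-03,  9.92823462e-01, -1.19279297e-01,
         4.25318528e+02],
       [-9.99943935e-0
[... 647 characters left out ...]
28285e-01,  7.71800578e-01,
         7.81172917e+02],
       [ 0.00000000e+00,  0.00000000e+00,  0.00000000e+00,
         1.00000000e+00]])}
wrist {'intrinsics': array([[358.11761809,   0.        , 320.45210354],
       [  0.        , 358.11761809, 239.35506659],
       [  0.        ,   0.        ,   1.        ]]), 'k1': -0.06076432992063262, 'T_tool_cam': array([[ 4.19813845e-04,  2.99557956e-01, -9.54078013e-01,
         3.08653863e+01],
       [-4.22719199e-04,  9.54078065e-01,  2.99557787e-01,
         7.53880267e+01],
       [ 9.99999823e-01,  2.77548587e-04,  5.27164080e-04,
        -2.57352992e-01],
       [ 0.00000000e+00,  0.00000000e+00,  0.00000000e+00,
         1.00000000e+00]])}
```

View pics/top1.png

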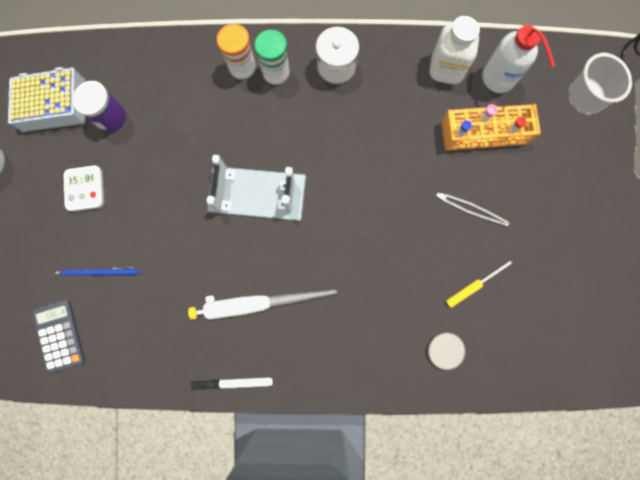

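View pics/sc1.png

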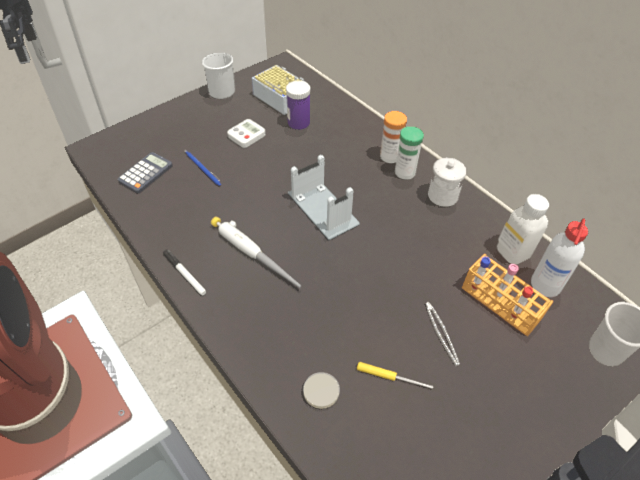

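Run:
```python
from h import *
a=cv2.imread('pics/top1.png')[140:340,175:375]
cv2.imwrite('pics/c1.png',cv2.resize(a,None,fx=3,fy=3,interpolation=cv2.INTER_CUBIC))
tip=pix2('top',(336,292),13);bk=pix2('top',(193,313),13);print(tip,bk,np.linalg.norm(tip-bk))
print([pix2('top',p,7).round(0) for p in((220,168),(306,172),(301,219),(208,213))])
```

```text
[455.47017726 -86.58143509  13.        ] [420.41556855 134.37791955  13.        ] 223.72273464278751
[array([651., 100.,   7.]), array([645., -38.,   7.]), array([570., -31.,   7.]), array([578., 117.,   7.])]
```

View pics/c1.png

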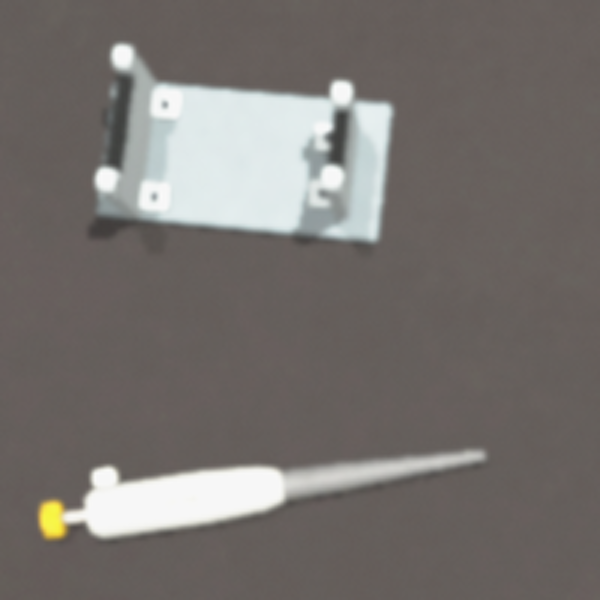

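Run:
```python
from h import *
f=lambda p,z:pix2('top',((p[0]+.5)/3+174.5,(p[1]+.5)/3+139.5),z)
c=[f((122,55),85),f((106,180),85),f((341,92),91.5),f((331,178),91.5)]
print(np.round(c,1),np.linalg.norm(c[0]-c[1]),np.linalg.norm(c[2]-c[3]))
w=(c[0]+c[1])/2;n=(c[2]+c[3])/2;d=(w-n)[:2];print('rest mid',(w+n)/2,np.linalg.norm(d),'yaw',np.degrees(np.arctan2(-d[0],d[1])))
B=[f((391,105),7),f((378,240),7),f((97,215),7)];print(np.round(B,1),'plate mid',(B[0]+B[2])/2)
tip=f((487,456),13);he=f((85,513),13);sh=f((285,485),13);pl=f((41,520),13)
for p in(tip,sh,he,pl):print(p.round(1),np.linalg.norm(p-tip))
d=(he-tip)[:2];d/=np.linalg.norm(d);print('yaw',np.degrees(np.arctan2(-d[0],d[1])),'grip',tip[:2]+129*d, sh[:2]+24*d,he[:2]-76*d)
```

```text
[[647.1  92.8  85. ]
 [584.8  98.3  85. ]
 [627.1 -15.5  91.5]
 [585.  -11.4  91.5]] 62.57884192912872 42.33849291207569
rest mid [611.00364613  41.05528457  88.25      ] 109.47239097845399 yaw -5.1978009926915725
[[640.8 -36.5   7. ]
 [568.4 -30.6   7. ]
 [580.9 118.3   7. ]] plate mid [610.85649214  40.92495106   7.        ]
[456.  -88.1  13. ] 0.0
[440.2  15.3  13. ] 104.63195754588371
[424.3 118.7  13. ] 209.24912104381042
[420.3 141.7  13. ] 232.6225766025447
yaw 8.711831151593007 grip [436.45508207  39.39618879] [436.52380543  39.03438037] [435.81148923  43.59628616]
```

```bash
cat >> h.py <<'E'
def togo(p,yaw,s=None):
    """p: wanted TCP, yaw: wanted world angle (deg) of tool z, pointing down; prints units"""
    s=s or bot.sense();M=q2m(s['orientation']);a=np.radians(yaw)
    z=np.array([np.cos(a),np.sin(a),0]);x=np.array([0,0,-1.]);W=np.c_[x,np.cross(z,x),z]
    print('t',round(s['time_s'],2),'tcp',s['tcp_pos'].round(1),'open',round(s['opening'],1),'F',s['force'].round(1))
    print('now-frame shift',(M.T@(np.array(p)-s['tcp_pos'])/25).round(2),'end-frame shift',(W.T@(np.array(p)-s['tcp_pos'])/25).round(2),
     'turn',(np.degrees(R.from_matrix(M.T@W).as_rotvec())/4).round(2))
E
python3 -m crank '[{"rx":1,"z":-0.75,"y":-0.66,"jaw":1},{"rx":1,"z":-0.7,"y":-0.71,"jaw":1},{"rx":1,"z":-0.64,"y":-0.77,"jaw":1},{"rx":1,"z":-0.59,"y":-0.81,"jaw":1},{"rx":1,"z":-0.53,"y":-0.85,"jaw":1},{"rx":1,"z":-0.47,"y":-0.88,"jaw":1},{"rx":1,"z":-0.41,"y":-0.91,"jaw":1},{"rx":1,"z":-0.34,"y":-0.94,"jaw":1},{"rx":1,"z":-0.28,"y":-0.96,"jaw":1},{"rx":1,"z":-0.2,"y":-0.98,"jaw":1}]' 40
python3 -c "
from h import *
togo([434.5,51.9,330],8.7)"
```

```text
t 0.1 tcp [279.6 586.6 403.9] open 85.6 F [ 0.7 -0.  -0.4]
now-frame shift [  2.98 -14.8  -16.64] end-frame shift [  2.96 -22.08   2.89] turn [ 1.395e+01 -2.000e-02  1.000e-02]$[0]: bad value
```

```bash
python3 -m crank '[{"x":0,"y":-0.66,"z":-0.75,"rx":1,"ry":0,"rz":0,"jaw":1},{"x":0,"y":-0.71,"z":-0.7,"rx":1,"ry":0,"rz":0,"jaw":1},{"x":0,"y":-0.77,"z":-0.64,"rx":1,"ry":0,"rz":0,"jaw":1},{"x":0,"y":-0.81,"z":-0.59,"rx":1,"ry":0,"rz":0,"jaw":1},{"x":0,"y":-0.85,"z":-0.53,"rx":1,"ry":0,"rz":0,"jaw":1},{"x":0,"y":-0.88,"z":-0.47,"rx":1,"ry":0,"rz":0,"jaw":1},{"x":0,"y":-0.91,"z":-0.41,"rx":1,"ry":0,"rz":0,"jaw":1},{"x":0,"y":-0.94,"z":-0.34,"rx":1,"ry":0,"rz":0,"jaw":1},{"x":0,"y":-0.96,"z":-0.28,"rx":1,"ry":0,"rz":0,"jaw":1},{"x":0,"y":-0.98,"z":-0.2,"rx":1,"ry":0,"rz":0,"jaw":1}]' 40
python3 -c "
from h import *
togo([434.5,51.9,330],8.7)"
```

```text
time_s: 1.1
tcp_pos: [347.4, 339.2, 399.2]
orientation: [0.69, -0.145, 0.695, 0.141]
force: [0.4, 0.2, 0.5]
opening: 85.2
t 1.1 tcp [347.4 339.2 399.2] open 85.2 F [0.4 0.2 0.5]
now-frame shift [  2.84 -11.92  -1.32] end-frame shift [  2.77 -11.89   1.71] turn [ 3.65 -0.12  0.08]
```

```bash
python3 -m crank '[{"x":0.25,"y":-1,"z":-0.1,"rx":1,"ry":0,"rz":0,"jaw":1},{"x":0.25,"y":-1,"z":-0.04,"rx":1,"ry":0,"rz":0,"jaw":1},{"x":0.25,"y":-1,"z":0.03,"rx":1,"ry":0,"rz":0,"jaw":1},{"x":0.25,"y":-1,"z":0.1,"rx":0.7,"ry":0,"rz":0,"jaw":1},{"x":0.25,"y":-1,"z":0.14,"rx":0,"ry":0,"rz":0,"jaw":1},{"x":0.25,"y":-1,"z":0.14,"rx":0,"ry":0,"rz":0,"jaw":1},{"x":0.25,"y":-1,"z":0.14,"rx":0,"ry":0,"rz":0,"jaw":1},{"x":0.25,"y":-1,"z":0.14,"rx":0,"ry":0,"rz":0,"jaw":1},{"x":0.25,"y":-1,"z":0.14,"rx":0,"ry":0,"rz":0,"jaw":1},{"x":0.25,"y":-1,"z":0.14,"rx":0,"ry":0,"rz":0,"jaw":1}]'
python3 -c "
from h import *
s=bot.sense();save('wrist','w1.png');np.save('w1.npy',s,allow_pickle=True)
togo([434.5,51.9,181],8.7,s)
a=np.radians(8.7);d=np.array([-np.sin(a),np.cos(a),0])
for y in(-129,-24,0,76,101):print(y,proj('wrist',np.array([436.3,40,13])+y*d,s).round(1))"
```

```text
time_s: 2.1
tcp_pos: [418.6, 80.6, 333.8]
orientation: [0.703, -0.047, 0.708, 0.042]
force: [-0.1, 0.4, -0.8]
opening: 85.1
t 2.1 tcp [418.6  80.6 333.8] open 85.1 F [-0.1  0.4 -0.8]
now-frame shift [ 6.12 -1.18  0.53] end-frame shift [ 6.11 -1.23  0.46] turn [-0.35 -0.12  0.09]
-129 [338.1 387.3]
-24 [337.1 291.7]
0 [336.8 266.7]
76 [335.7 179.2]
101 [335.3 147.5]
```

View pics/w1.png

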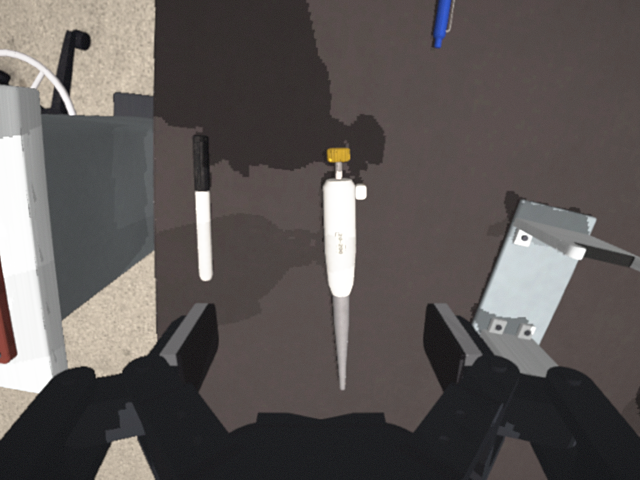

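```bash
python3 -m crank '[{"x":0.5,"y":-0.3,"z":0.15,"rx":-0.1,"ry":-0.03,"rz":0.03,"jaw":1},{"x":0.8,"y":-0.3,"z":0.15,"rx":-0.1,"ry":-0.03,"rz":0.03,"jaw":1},{"x":0.8,"y":-0.3,"z":0.15,"rx":-0.1,"ry":-0.03,"rz":0.03,"jaw":1},{"x":0.8,"y":-0.25,"z":0.05,"rx":-0.05,"ry":-0.03,"rz":0,"jaw":1},{"x":0.8,"y":0,"z":0,"rx":0,"ry":0,"rz":0,"jaw":1},{"x":0.7,"y":0,"z":0,"rx":0,"ry":0,"rz":0,"jaw":1},{"x":0.6,"y":0,"z":0,"rx":0,"ry":0,"rz":0,"jaw":1},{"x":0.4,"y":0,"z":0,"rx":0,"ry":0,"rz":0,"jaw":1},{"x":0,"y":0,"z":0,"rx":0,"ry":0,"rz":0,"jaw":1},{"x":0,"y":0,"z":0,"rx":0,"ry":0,"rz":0,"jaw":1}]'
python3 -c "
from h import *
togo([436,51,178],8.7)"
```

```text
time_s: 3.15
tcp_pos: [434.7, 40.0, 192.0]
orientation: [0.705, -0.048, 0.706, 0.047]
force: [0.9, 0.5, -0.2]
opening: 85.5
t 3.15 tcp [434.7  40.  192. ] open 85.5 F [ 0.9  0.5 -0.2]
now-frame shift [0.56 0.43 0.11] end-frame shift [0.56 0.43 0.12] turn [-0.25 -0.    0.03]
```

```bash
python3 -m crank '[{"x":0.2,"y":0.22,"z":0.06,"rx":-0.13,"ry":0,"rz":0,"jaw":1},{"x":0.2,"y":0.21,"z":0.06,"rx":-0.12,"ry":0,"rz":0,"jaw":1},{"x":0.16,"y":0,"z":0,"rx":0,"ry":0,"rz":0,"jaw":1},{"x":0,"y":0,"z":0,"rx":0,"ry":0,"rz":0,"jaw":0.5},{"x":0,"y":0,"z":0,"rx":0,"ry":0,"rz":0,"jaw":0.5},{"x":0,"y":0,"z":0,"rx":0,"ry":0,"rz":0,"jaw":0.2},{"x":0,"y":0,"z":0,"rx":0,"ry":0,"rz":0,"jaw":0.2},{"x":0,"y":0,"z":0,"rx":0,"ry":0,"rz":0,"jaw":0.1},{"x":0,"y":0,"z":0,"rx":0,"ry":0,"rz":0,"jaw":0.1},{"x":0,"y":0,"z":0,"rx":0,"ry":0,"rz":0,"jaw":0.1}]' 40
python3 -c "
from h import *
s=bot.sense();save('wrist','w2.png')
togo([436,51,178],8.7,s)
a=np.radians(8.7);d=np.array([-np.sin(a),np.cos(a),0])
for y in(-24,0,76,101):print(y,proj('wrist',np.array([436.3,40,13])+y*d,s).round(1))"
```

```text
time_s: 4.15
tcp_pos: [437.4, 52.4, 179.0]
orientation: [0.706, -0.054, 0.704, 0.054]
force: [0.2, 1.6, -0.0]
opening: 25.7
t 4.15 tcp [437.4  52.4 179. ] open 25.7 F [ 0.2  1.6 -0. ]
now-frame shift [ 0.04 -0.05 -0.06] end-frame shift [ 0.04 -0.05 -0.06] turn [0.03 0.05 0.01]
-24 [310.9 383.5]
0 [310.5 338.5]
76 [309.1 160.2]
101 [308.6  88.5]
```

View pics/w2.png

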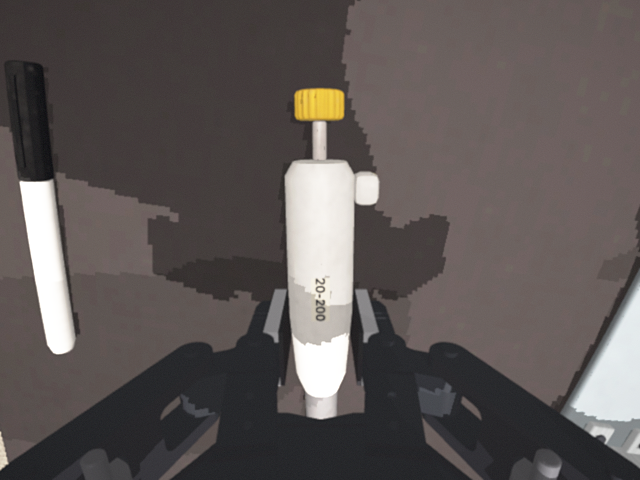

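```bash
python3 -m crank '[{"x":-0.2,"y":0,"z":0,"rx":0,"ry":0,"rz":0,"jaw":0},{"x":-0.5,"y":0,"z":0,"rx":0,"ry":0,"rz":0,"jaw":0},{"x":-0.8,"y":0,"z":0,"rx":0,"ry":0,"rz":0,"jaw":0},{"x":-0.8,"y":0,"z":0,"rx":0,"ry":0,"rz":0,"jaw":0},{"x":-0.8,"y":0,"z":0,"rx":0.2,"ry":0,"rz":0,"jaw":0},{"x":-0.8,"y":0,"z":0,"rx":0.4,"ry":0,"rz":0,"jaw":0},{"x":-0.5,"y":0,"z":0.2,"rx":0.6,"ry":0,"rz":0,"jaw":0},{"x":-0.2,"y":0,"z":0.4,"rx":0.6,"ry":0,"rz":0,"jaw":0},{"x":0,"y":0,"z":0.5,"rx":0.6,"ry":0,"rz":0,"jaw":0},{"x":0,"y":0,"z":0.6,"rx":0.6,"ry":0,"rz":0,"jaw":0}]' 60
python3 -c "
from h import *
togo([613.5,68.4,290],-5.2)"
```

```text
time_s: 5.2
tcp_pos: [479.4, 51.8, 306.3]
orientation: [0.709, 0.024, 0.704, -0.023]
force: [-0.4, 0.2, -0.8]
opening: 25.1
t 5.2 tcp [479.4  51.8 306.3] open 25.1 F [-0.4  0.2 -0.8]
now-frame shift [0.69 1.02 5.3 ] end-frame shift [0.65 1.15 5.28] turn [ 0.35  0.1  -0.03]
```

```bash
python3 -m crank '[{"x":0,"y":0.1,"z":0.7,"rx":0,"ry":0.02,"rz":0,"jaw":0},{"x":0,"y":0.15,"z":0.8,"rx":0,"ry":0.02,"rz":0,"jaw":0},{"x":0,"y":0.2,"z":0.8,"rx":0,"ry":0.02,"rz":0,"jaw":0},{"x":0,"y":0.2,"z":0.8,"rx":0,"ry":0.02,"rz":0,"jaw":0},{"x":0,"y":0.2,"z":0.7,"rx":0,"ry":0.02,"rz":0,"jaw":0},{"x":0,"y":0.1,"z":0.5,"rx":0,"ry":0,"rz":0,"jaw":0},{"x":0,"y":0,"z":0.3,"rx":0,"ry":0,"rz":0,"jaw":0},{"x":0,"y":0,"z":0,"rx":0,"ry":0,"rz":0,"jaw":0},{"x":0,"y":0,"z":0,"rx":0,"ry":0,"rz":0,"jaw":0},{"x":0,"y":0,"z":0,"rx":0,"ry":0,"rz":0,"jaw":0}]'
python3 -c "
from h import *
s=bot.sense();save('scene','s2.png');save('wrist','w3.png')
a=cv2.imread('pics/s2.png')[120:270,230:430];b=cv2.imread('pics/w3.png')
cv2.imwrite('pics/m3.png',np.vstack([cv2.resize(a,(400,300),interpolation=cv2.INTER_CUBIC),cv2.resize(b,(400,300))]))
togo([613.5,68.4,290],-5.2,s)
M=q2m(s['orientation']);t=s['tcp_pos'];
for y in(-129,-24,76,101):
  p=t+M@[166,y-12.5,0];print(y,p.round(1),'sc crop',((proj('scene',p)-[230,120])*2).round(0),'w',(proj('wrist',p,s)*.625).round(0))"
```

```text
time_s: 6.2
tcp_pos: [603.0, 66.7, 306.1]
orientation: [0.706, 0.025, 0.707, -0.027]
force: [0.1, 0.7, -0.7]
opening: 25.5
t 6.2 tcp [603.   66.7 306.1] open 25.5 F [ 0.1  0.7 -0.7]
now-frame shift [0.64 0.1  0.41] end-frame shift [0.64 0.11 0.41] turn [ 0.23 -0.03  0.04]
-129 [592.1 -74.9 140.5] sc crop [257. 156.] w [199. 333.]
-24 [599.9  29.8 140.2] sc crop [185.  86.] w [199. 240.]
76 [607.4 129.6 139.9] sc crop [125.  27.] w [199. 101.]
101 [609.3 154.5 139.8] sc crop [111.  13.] w [199.  57.]
```

View pics/m3.png

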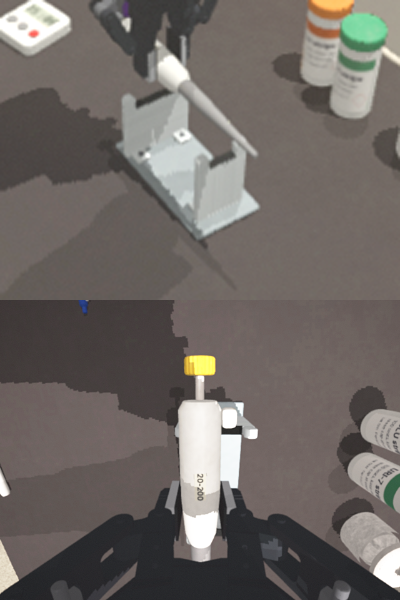

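```bash
python3 -m crank '[{"x":0.1,"y":0.05,"z":0.15,"rx":0.1,"ry":0,"rz":0.02,"jaw":0},{"x":0.2,"y":0.05,"z":0.15,"rx":0.1,"ry":0,"rz":0.02,"jaw":0},{"x":0.3,"y":0,"z":0.1,"rx":0.03,"ry":0,"rz":0,"jaw":0},{"x":0.3,"y":0,"z":0,"rx":0,"ry":0,"rz":0,"jaw":0},{"x":0.2,"y":0,"z":0,"rx":0,"ry":0,"rz":0,"jaw":0},{"x":0.1,"y":0,"z":0,"rx":0,"ry":0,"rz":0,"jaw":0},{"x":0,"y":0,"z":0,"rx":0,"ry":0,"rz":0,"jaw":0},{"x":0,"y":0,"z":0,"rx":0,"ry":0,"rz":0,"jaw":0},{"x":0,"y":0,"z":0,"rx":0,"ry":0,"rz":0,"jaw":0},{"x":0,"y":0,"z":0,"rx":0,"ry":0,"rz":0,"jaw":0}]'
python3 -c "
from h import *
s=bot.sense();save('top','t2.png');save('scene','s3.png')
a=cv2.imread('pics/s3.png')[120:270,230:430];b=cv2.imread('pics/t2.png')[130:280,180:380]
cv2.imwrite('pics/m4.png',np.hstack([cv2.resize(x,(400,300),interpolation=cv2.INTER_CUBIC) for x in(a,b)]))
togo([613.5,68.4,249],-5.2,s)
M=q2m(s['orientation']);t=s['tcp_pos']
for y in(-129,-70,40,101):
  p=t+M@[166,y-12.5,0];print(y,p.round(1),((proj('top',p)-[180,130])*2+[400,0]).round(0))"
```

```text
time_s: 7.3
tcp_pos: [613.2, 68.6, 273.3]
orientation: [0.705, 0.033, 0.707, -0.032]
force: [0.5, 0.8, -0.4]
opening: 25.2
t 7.3 tcp [613.2  68.6 273.3] open 25.2 F [ 0.5  0.8 -0.4]
now-frame shift [ 0.97 -0.01  0.02] end-frame shift [ 0.97 -0.01  0.01] turn [-0.02 -0.04 -0.01]
-129 [599.7 -72.1 107.2] [695. 114.]
-70 [605.2 -13.4 107.2] [612. 106.]
40 [615.3  96.2 107.3] [459.  91.]
101 [620.9 156.9 107.4] [376.  84.]
```

View pics/m4.png

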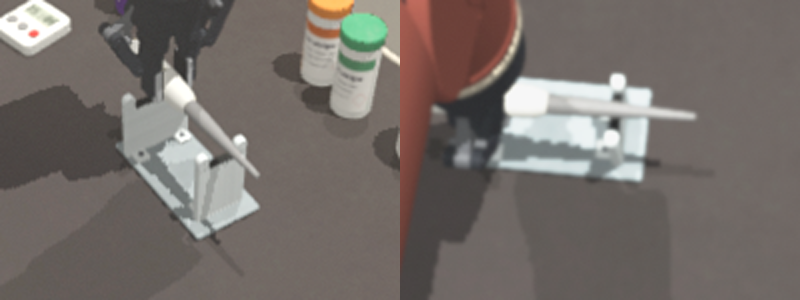

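```bash
python3 -m crank '[{"x":0.15,"y":0,"z":0,"rx":0,"ry":0,"rz":0,"jaw":0},{"x":0.2,"y":0,"z":0,"rx":0,"ry":0,"rz":0,"jaw":0},{"x":0.15,"y":0,"z":0,"rx":0,"ry":0,"rz":0,"jaw":0},{"x":0.12,"y":0,"z":0,"rx":0,"ry":0,"rz":0,"jaw":0},{"x":0.08,"y":0,"z":0,"rx":0,"ry":0,"rz":0,"jaw":0},{"x":0.06,"y":0,"z":0,"rx":0,"ry":0,"rz":0,"jaw":0},{"x":0.04,"y":0,"z":0,"rx":0,"ry":0,"rz":0,"jaw":0},{"x":0,"y":0,"z":0,"rx":0,"ry":0,"rz":0,"jaw":0},{"x":0,"y":0,"z":0,"rx":0,"ry":0,"rz":0,"jaw":0},{"x":0,"y":0,"z":0,"rx":0,"ry":0,"rz":0,"jaw":0}]'
python3 -c "
from h import *
s=bot.sense();togo([613.5,68.4,249],-5.2,s);print(s['wrist_torque'])"
```

```text
time_s: 8.4
tcp_pos: [613.2, 68.7, 251.5]
orientation: [0.705, 0.033, 0.707, -0.032]
force: [0.0, -0.8, -0.4]
opening: 25.1
t 8.4 tcp [613.2  68.7 251.5] open 25.1 F [ 0.  -0.8 -0.4]
now-frame shift [ 0.1  -0.01  0.02] end-frame shift [ 0.1  -0.01  0.01] turn [-0.02 -0.04 -0.01]
[-0.00458851 -0.01820651  0.06481711]
```

Not yet in contact (force about −0.5 N); creep down.

```bash
python3 -m crank '[{"x":0.04,"y":0,"z":0,"rx":0,"ry":0,"rz":0,"jaw":0},{"x":0.04,"y":0,"z":0,"rx":0,"ry":0,"rz":0,"jaw":0},{"x":0.02,"y":0,"z":0,"rx":0,"ry":0,"rz":0,"jaw":0},{"x":0,"y":0,"z":0,"rx":0,"ry":0,"rz":0,"jaw":0},{"x":0,"y":0,"z":0,"rx":0,"ry":0,"rz":0,"jaw":0},{"x":0,"y":0,"z":0,"rx":0,"ry":0,"rz":0,"jaw":0},{"x":0,"y":0,"z":0,"rx":0,"ry":0,"rz":0,"jaw":0},{"x":0,"y":0,"z":0,"rx":0,"ry":0,"rz":0,"jaw":0},{"x":0,"y":0,"z":0,"rx":0,"ry":0,"rz":0,"jaw":0},{"x":0,"y":0,"z":0,"rx":0,"ry":0,"rz":0,"jaw":0}]'
python3 -c "
from h import *
s=bot.sense();togo([613.5,68.4,249],-5.2,s);print(s['wrist_torque'])
save('scene','s5.png');save('wrist','w5.png')
a=cv2.imread('pics/s5.png')[130:250,260:380];b=cv2.imread('pics/w5.png')[80:400,160:480]
cv2.imwrite('pics/m5.png',np.hstack([cv2.resize(x,(400,400),interpolation=cv2.INTER_CUBIC) for x in(a,b)]))"
```

```text
time_s: 9.4
tcp_pos: [613.2, 68.7, 249.2]
orientation: [0.706, 0.033, 0.707, -0.032]
force: [0.2, 0.6, -0.4]
opening: 25.2
t 9.4 tcp [613.2  68.7 249.2] open 25.2 F [ 0.2  0.6 -0.4]
now-frame shift [ 0.01 -0.01  0.01] end-frame shift [ 0.01 -0.01  0.01] turn [-0.02 -0.03 -0.02]
[-0.01150066 -0.0001085  -0.04129242]
```

View pics/m5.png

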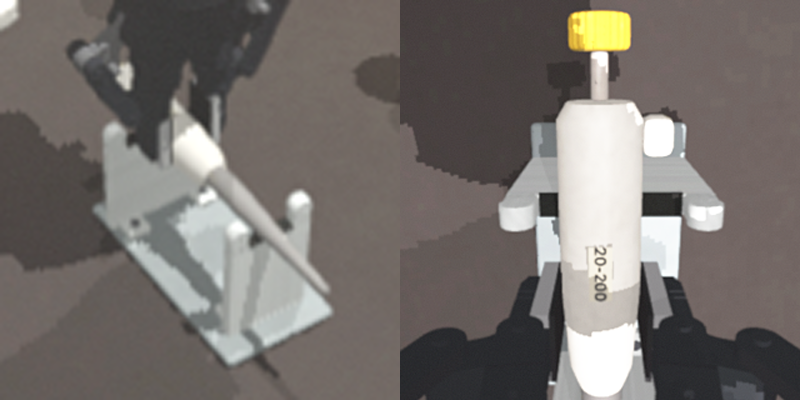

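```bash
python3 -m crank '[{"x":0.03,"y":0,"z":0,"rx":0,"ry":0,"rz":0,"jaw":0},{"x":0.02,"y":0,"z":0,"rx":0,"ry":0,"rz":0,"jaw":0},{"x":0,"y":0,"z":0,"rx":0,"ry":0,"rz":0,"jaw":0},{"x":0,"y":0,"z":0,"rx":0,"ry":0,"rz":0,"jaw":0},{"x":0,"y":0,"z":0,"rx":0,"ry":0,"rz":0,"jaw":0},{"x":0,"y":0,"z":0,"rx":0,"ry":0,"rz":0,"jaw":0},{"x":0,"y":0,"z":0,"rx":0,"ry":0,"rz":0,"jaw":0},{"x":0,"y":0,"z":0,"rx":0,"ry":0,"rz":0,"jaw":0},{"x":0,"y":0,"z":0,"rx":0,"ry":0,"rz":0,"jaw":0},{"x":0,"y":0,"z":0,"rx":0,"ry":0,"rz":0,"jaw":0}]'
python3 -c "
from h import *
s=bot.sense();togo([613.5,68.4,249],-5.2,s);print(s['wrist_torque'])"
```

```text
time_s: 10.5
tcp_pos: [613.4, 68.6, 249.1]
orientation: [0.706, 0.033, 0.707, -0.032]
force: [-0.9, 0.8, 0.3]
opening: 25.3
t 10.5 tcp [613.4  68.6 249.1] open 25.3 F [-0.9  0.8  0.3]
now-frame shift [ 0.   -0.01  0.01] end-frame shift [ 0.   -0.01  0.01] turn [-0.02 -0.03 -0.03]
[0.02744045 0.10393866 0.01210402]
```

```bash
python3 -m crank '[{"x":0.06,"y":0,"z":0,"rx":0,"ry":0,"rz":0,"jaw":0},{"x":0,"y":0,"z":0,"rx":0,"ry":0,"rz":0,"jaw":0},{"x":0,"y":0,"z":0,"rx":0,"ry":0,"rz":0,"jaw":0},{"x":0,"y":0,"z":0,"rx":0,"ry":0,"rz":0,"jaw":0},{"x":0,"y":0,"z":0,"rx":0,"ry":0,"rz":0,"jaw":0},{"x":0,"y":0,"z":0,"rx":0,"ry":0,"rz":0,"jaw":0},{"x":0,"y":0,"z":0,"rx":0,"ry":0,"rz":0,"jaw":0},{"x":0,"y":0,"z":0,"rx":0,"ry":0,"rz":0,"jaw":0},{"x":0,"y":0,"z":0,"rx":0,"ry":0,"rz":0,"jaw":0},{"x":0,"y":0,"z":0,"rx":0,"ry":0,"rz":0,"jaw":0}]'
python3 -c "
from h import *
for i in range(4):
  s=bot.sense();togo([613.5,68.4,249],-5.2,s);print(s['wrist_torque']);save('top','x.png')"
```

```text
time_s: 11.5
tcp_pos: [613.6, 68.4, 249.0]
orientation: [0.706, 0.034, 0.707, -0.032]
force: [-0.9, -0.1, 1.1]
opening: 24.9
t 11.5 tcp [613.6  68.4 249. ] open 24.9 F [-0.9 -0.1  1.1]
now-frame shift [ 0. -0. -0.] end-frame shift [ 0. -0. -0.] turn [-0.02 -0.02 -0.04]
[0.02988629 0.1077046  0.00630476]
t 11.55 tcp [613.6  68.4 249. ] open 25.3 F [-0.4  0.   1.6]
now-frame shift [ 0.  0. -0.] end-frame shift [ 0.  0. -0.] turn [-0.02 -0.02 -0.04]
[ 0.00484423  0.14470473 -0.0114409 ]
t 11.6 tcp [613.6  68.4 249. ] open 25.1 F [0.2 0.4 0.9]
now-frame shift [ 0. -0. -0.] end-frame shift [ 0. -0. -0.] turn [-0.02 -0.02 -0.04]
[-0.01404472  0.08965286  0.01184687]
t 11.65 tcp [613.6  68.4 249. ] open 25.0 F [ 0.  -0.2  0.6]
now-frame shift [ 0. -0. -0.] end-frame shift [ 0. -0. -0.] turn [-0.02 -0.02 -0.04]
[-0.02412094  0.14839721  0.04776483]
```

```bash
python3 -m crank '[{"x":0,"y":0,"z":0,"rx":0,"ry":0,"rz":0,"jaw":0.31},{"x":0,"y":0,"z":0,"rx":0,"ry":0,"rz":0,"jaw":0.33},{"x":0,"y":0,"z":0,"rx":0,"ry":0,"rz":0,"jaw":0.36},{"x":0,"y":0,"z":0,"rx":0,"ry":0,"rz":0,"jaw":0.4},{"x":0,"y":0,"z":0,"rx":0,"ry":0,"rz":0,"jaw":0.5},{"x":0,"y":0,"z":0,"rx":0,"ry":0,"rz":0,"jaw":0.6},{"x":0,"y":0,"z":0,"rx":0,"ry":0,"rz":0,"jaw":0.7},{"x":0,"y":0,"z":0,"rx":0,"ry":0,"rz":0,"jaw":0.7},{"x":0,"y":0,"z":0,"rx":0,"ry":0,"rz":0,"jaw":0.7},{"x":0,"y":0,"z":0,"rx":0,"ry":0,"rz":0,"jaw":0.7}]' 20
python3 -c "
from h import *
s=bot.sense();togo([613.5,68.4,249],-5.2,s)
save('scene','s6.png');save('wrist','w6.png')
a=cv2.imread('pics/s6.png')[130:250,260:380];b=cv2.imread('pics/w6.png')[80:400,160:480]
cv2.imwrite('pics/m6.png',np.hstack([cv2.resize(x,(400,400),interpolation=cv2.INTER_CUBIC) for x in(a,b)]))"
```

```text
time_s: 12.7
tcp_pos: [613.6, 68.5, 248.8]
orientation: [0.706, 0.034, 0.707, -0.032]
force: [-0.2, -0.5, 0.7]
opening: 59.4
t 12.7 tcp [613.6  68.5 248.8] open 59.4 F [-0.2 -0.5  0.7]
now-frame shift [-0.01 -0.   -0.  ] end-frame shift [-0.01 -0.   -0.  ] turn [-0.02 -0.02 -0.04]
```

View pics/m6.png

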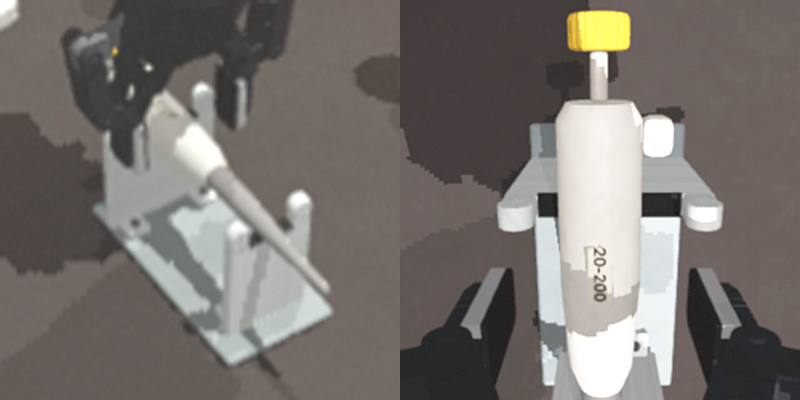

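Released, and the pipette stayed put in both notches with the fingers clear. Now I'll retract straight up.

```bash
python3 -m crank '[{"x":-0.2,"y":0,"z":0,"rx":0,"ry":0,"rz":0,"jaw":0.7},{"x":-0.4,"y":0,"z":0,"rx":0,"ry":0,"rz":0,"jaw":0.7},{"x":-0.6,"y":0,"z":0,"rx":0,"ry":0,"rz":0,"jaw":0.7},{"x":-0.8,"y":0,"z":0,"rx":0,"ry":0,"rz":0,"jaw":0.7},{"x":-0.8,"y":0,"z":0,"rx":0,"ry":0,"rz":0,"jaw":0.7},{"x":-0.8,"y":0,"z":0,"rx":0,"ry":0,"rz":0,"jaw":0.7},{"x":-0.6,"y":0,"z":0,"rx":0,"ry":0,"rz":0,"jaw":0.7},{"x":-0.3,"y":0,"z":0,"rx":0,"ry":0,"rz":0,"jaw":0.7},{"x":0,"y":0,"z":0,"rx":0,"ry":0,"rz":0,"jaw":0.7},{"x":0,"y":0,"z":0,"rx":0,"ry":0,"rz":0,"jaw":0.7}]'
python3 -c "
from h import *
s=bot.sense();print(s['tcp_pos'],s['force'],abs(s['joint_vel']).max())
save('scene','s7.png');save('wrist','w7.png')
a=cv2.imread('pics/s7.png')[130:250,260:380];b=cv2.imread('pics/w7.png')[80:400,160:480]
cv2.imwrite('pics/m7.png',np.hstack([cv2.resize(x,(400,400),interpolation=cv2.INTER_CUBIC) for x in(a,b)]))
q=np.radians(-5.2);d=np.array([-np.sin(q),np.cos(q),0])
for y in(-129,-24,76,101):
  p=np.array([612.4,56,83])+y*d;print(y,((proj('scene',p)-[260,130])*400/120).round(0),((proj('wrist',p,s)-[160,80])*1.25+[400,0]).round(0))"
```

```text
time_s: 13.8
tcp_pos: [613.8, 67.1, 374.7]
orientation: [0.708, 0.035, 0.705, -0.031]
force: [-0.0, -0.0, -0.4]
opening: 60.0
[613.81374049  67.06846421 374.73395172] [-0.04852238 -0.002372   -0.37848131] 0.007984180927977745
-129 [330. 292.] [598. 382.]
-24 [219. 175.] [597. 245.]
76 [125.  76.] [596.  82.]
101 [103.  53.] [596.  36.]
```

View pics/m7.png

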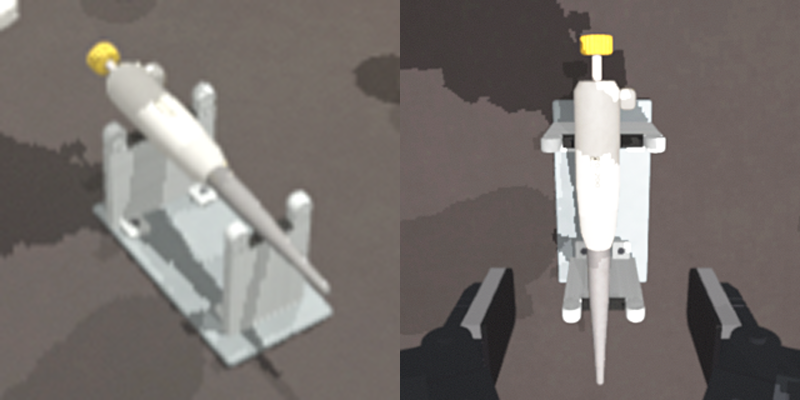

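The pipette lies across both notches. The tip shows at about (328,291) against (330,292) predicted, and the plunger end matches too. Handing in.

```bash
python3 -c "
from rig import bot
print(bot.sign_off())"
```

```text
the job is handed in; nothing more can be done
None
```

I picked the pipette up by its handle and laid it in the rest, with the handle in the wide notch and the shaft in the narrow one. I lowered it until the wrist force changed by about 1–2 N, let go, and moved straight up clear. I handed in at about 14 s.

- **Position:** the last scene and wrist pictures show it centred in both notches. Tip, shaft start and plunger end are within a few pixels of where a level pipette on the seat should appear, and it did not move visibly on release.
- **Robot clear:** the arm was at rest 126 mm above the release height. The wrist force was back to about −0.4 N, near the noise.
- **Less certain:** the touch-down force was only a little above the noise. I took contact from that together with the measured height stopping at the expected 249 mm.
- **Small disagreement:** the first wrist picture put the pipette about 3 mm from where the top camera did. I aimed between the two, and the grip centred it.

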